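# Dock a specimen carrier through its L-shaped slot

## Robot

A 6-joint arm with a two-finger parallel gripper is mounted at the origin on a cart in front of the work surface, level with it; the furniture and walls round the work are solid. World frame = base frame: x ahead of the robot, y to its left, z up, the work surface at z = 0. Lengths are in m, angles in rad, forces in N, time in s.
With the tool pointing down it reaches from about 0.25 to 0.775 m from the base axis. Payload 4 kg.
Tool frame: the origin (TCP) lies at the very end of the fingers, on their centre line; the grasp point (between the pads) lies 19 mm behind it; z points along the fingers, y is the direction in which the jaws open and shut (so a half turn about z gives the same grasp; the last joint's range is limited). The gripper opens to 94 mm and grips with 3 to 60 N. Pads are 16 mm wide; open, the fingers measure 119 mm over their backs; the gripper's body (75 mm by 177 mm) begins 78 mm behind the grasp point.
Start: joints at [-1.403, 0.087, 1.371, -0, 1.684, -0.103], TCP at [0.147, -0.53, 0.206] pointing down, gripper open.
Joint ranges: [-3.1, 3.1], [-0.76, 2.03], [0.27, 2.55], [-1.08, 4.22], [0.17, 2.65], [-2.57, 2.57]. Speed limits (rad/s): [2.79, 2.79, 3.14, 3.14, 3.14, 3.14].

## Interface

Orientations are given as [roll, pitch, yaw] about the fixed x, y, z axes, in that order (R = Rz(yaw) Ry(pitch) Rx(roll)).
In Python, from bench import robot, snapshot, models gives the robot as it stands.
- The arm moves only by the tool arm_command, never from a script. Its argument "commands" is text: rows parted by semicolons, each of 7 numbers parted by spaces: the shift along the tool's x, y, z in mm, then the turn, a rotation vector about the tool's x, y, z in degrees, then the opening, from 0 (shut) to 1 (fully open). In form: tx ty tz rx ry rz hand; .... A call has 1 to 12 rows; each row shifts and turns the pose as measured when the row begins, along the tool's axes as they then stand; what a row does not reach is not made up. A row lasts 1/8 s, in which the tool goes at most 62.5 mm and 10.7 degrees, less where a joint would pass 70% of its speed; a pose out of reach is approached as far as the arm can. A call is refused whole if a number of a shift passes 62.5 or a number of a turn 10.7, either way. A call with a gripper value outside its range is refused whole. The fingers move at their own pace and stop on an object; the grip force is fixed at half the most. Time passes only in rows, so rows that do not move let the fingers close. It gives the time, the measured TCP pose, the force and the opening at its end, in the units of the state.
- robot.get_obs(): the state, without advancing time (a new reading comes with each control period).
- snapshot(name): name is "scene" or "top" or "wrist"; returns a dict with "img" (384x512x3 uint8, blue, green, red), "camera_matrix" (3x3 intrinsics, pixels), "origin" and "rotation" of the camera in the world. Camera axes: x right, y down, z forward; pixel columns grow to the right and rows downward; lengths in m; the calibration is good to about 2 mm. A picture is of the moment at which its call begins. There is no depth.
- robot.close_job(): hands the job in, once; it reports no verdict.
Trained networks look in a picture, given as the dict that the camera call returned (one of the last four; its "shot" number tells which), for a name from the list of things; names that differ only in an ending like _2 or _b are one class to them, and where a whole thing is asked for, a point or a joint stands for the part that bears it (a point fixed in the world has none). Each returns a list of dicts, best first, with "conf" (0 to 1); they miss things now and then, are a little off and sometimes report something else, mostly with a low value. They report only what shows in the picture. A call takes as long as a camera call.
- models.spot_in(query, picture): "bbox" ([left, top, width, height] as shares, 0 to 1, of the picture: columns of its width, rows of its height, round what is visible of it).
- models.tip_of(query, picture): "centre" ([column, row] as shares, 0 to 1, of the picture: columns of its width, rows of its height: a listed point, or the origin of a listed thing).
The state is a dict: "time": time; "joint_positions": joint angles; "qvel": joint speeds; "joint_torque": joint torques, N m; "tool_pos": TCP position; "ee_rot": TCP orientation; "wrist_force": force on the tool from outside, world axes, zero at the start; "wrist_torque": the same for the moment, N m; "width": finger opening in m.
Only numpy, scipy, OpenCV 4.12 (cv2) and the standard library are available. Lean on these libraries where they do the work, as an engineer would, in place of code of your own. Each camera call takes 0.05 s, during which the arm holds its last target. There are 200 camera calls.

## Task

Without gripping anything, push the round specimen carrier on the stage with the fingertips along the slot away from the robot to the corner, then sideways along the short leg right to its end, so that the cup stands in front of the reader. Push only on the carrier's outside wall: do not touch, lift or tip the cup that rides in it, leave the other things where they stand, and finish clear of everything.

Things in the scene. Friction and masses are not known exactly. Their poses are not given: they have to be found in the camera images.
- stage: Transfer stage fixed to the worktop: grey deck 210 mm (x) by 230 mm (y: -135 to +95), top 16 mm above the worktop, with an L-shaped slot 18 mm wide. Origin at worktop level under the deck; x along the slot's first leg (roughly away from the robot), y left, z up. Slot centre line, mm: start x -50, y +40; along +x to the corner; then along -y (right) to the dock end.
- slot_corner (a point): Corner of the slot's centre line at deck level: x +50, y +40 mm in the stage frame. Axes as the stage's.
- slot_end (a point): Dock end of the slot's centre line at deck level: x +50, y -40 mm in the stage frame; the carrier's centre is above it when docked. A white reader housing (90 mm along x, 36 mm along y, top 96 mm above the worktop) is centred 77 mm beyond it (towards -y), dark window facing the dock; a docked carrier is about 11 mm from it.
- carrier_mid (a point): Centre of the carrier, half-way up: a black round pot, outside diameter 88 mm, wall from 17 to 57 mm above the worktop and 17 mm thick. A 12 mm round pin under its centre runs in the slot with 3 mm play each side. It is captive: it cannot lift, tilt or turn; it slides with 1.5 to 3 N resistance and stays where it is left. Slot walls and ends stop it rigidly.
- along (a joint): Carrier travel along the first leg (stage +x), m: 0 at the slot's start, 0.100 on the second leg's centre line (hard stop 0.103). Starts at 0. The carrier can go sideways more than 3 mm only with this at about 0.097 to 0.103; the round pin finds its way in if a few mm short.
- across (a joint): Travel of the carrier along the second leg (stage -y, to the right), m: 0 in the first leg, 0.080 nominal at the dock end (hard stop at 0.083).
- cup: Closed white specimen cup standing loose in the carrier's well with about 2.5 mm play all round: body 48 mm, lid 55 mm in diameter, height 59 mm; origin at the centre of its underside. Its lid stands 25 mm above the carrier's rim, top 82 mm above the worktop. Not to be touched.
- carrier_floor (a point): Centre of the inner floor of the carrier's well, 23 mm above the worktop, on which the cup stands; z up.
- small_bottle: Small reagent bottle, diameter 23 mm, height 66 mm, standing loose on the deck in the inner angle of the L (near right part of the deck); origin at the centre of its underside. Leave alone.
- second_cup: Bystander: specimen cup with yellow lid, diameter 55 mm, height 59 mm, loose on the worktop right of the stage; origin at the centre of its underside. Leave alone.
- oil_drop: Bystander: small bottle, diameter 27 mm, height 72 mm, loose on the worktop left of the stage; origin at the centre of its underside. Leave alone.
- timer: Bystander: flat lab timer, 64x66x18 mm, loose on the worktop at the far left, in front of the microscope; origin at the centre of its underside. Leave alone.
- vial_0: Bystander: blood tube 85 mm long, 16 mm thick, lying loose on the worktop left of the stage, beside a tall fixed microscope (at about x 0.54, y 0.47 m; keep the arm clear of it) that stands farther left. Leave alone.

How it is judged:
By the outcome, as a careful person would: the job done as asked, in the order asked, and still so for the second after the job is handed in, with the robot touching nothing.
It also fails if it takes over 48 s, if anything falls off the work surface, if the arm or the gripper's body presses on something with over 40 N, if the wrist force passes 120 N, or if a joint passes its speed limit or range.

## Working session

There is one attempt and no reset: what is moved stays moved. The work goes in short steps, Python scripts to look and compute and a tool call to move; the robot and the scene stay as the last step left them, time stands still between calls to the robot, and variables do not carry over. Pictures are saved under pics/ and viewed, about 8 in all and at most 12, crops included, and the job is handed in when it is done.

Besides the shell and the picture viewer there is one more tool, called after ">>>" by a JSON object that holds its "method" and its "body", one argument or row to a line. arm_command: Moves the arm, as the interface text tells. Its arguments: {"type":"object","properties":{"commands":{"type":"string"}},"required":["commands"]}

```bash
mkdir -p pics; cat > h.py <<'E'
import numpy as np, cv2
from bench import robot, snapshot, models
def ray(p,uv,z):
    K=np.array(p["camera_matrix"]);R=np.array(p["rotation"]);o=np.array(p["origin"])
    d=R@np.linalg.solve(K,[uv[0]*512,uv[1]*384,1]); return o+d*(z-o[2])/d[2]
def proj(p,P):
    K=np.array(p["camera_matrix"]);R=np.array(p["rotation"]);o=np.array(p["origin"])
    c=K@(R.T@(np.array(P)-o)); return c[:2]/c[2]
Z=dict(stage=0,slot_corner=.016,slot_end=.016,carrier_mid=.037,cup=.023,carrier_floor=.023,small_bottle=.016,second_cup=0,oil_drop=0,timer=0,vial_0=.008)
E
python3 - <<'E'
from h import *
print(robot.get_obs())
for n in("top","scene"):
    p=snapshot(n); cv2.imwrite(f"pics/{n}0.png",cv2.resize(p["img"],(800,600))); print(n,np.round(p["origin"],3),np.round(p["rotation"],2).tolist())
    for q,z in Z.items():
        r=models.tip_of(q,p)[:2]
        print(q,[(round(a["conf"],2),np.round(np.array(a["centre"])*[800,600]).tolist(),np.round(ray(p,a["centre"],z),4).tolist()) for a in r])
E
```

```text
{'time': 0.0, 'joint_positions': array([-1.40307497e+00,  8.78937831e-02,  1.37224080e+00, -1.39643357e-05,
        1.68357484e+00, -1.03086423e-01]), 'qvel': array([-0.00188639,  0.00140776, -0.00037492, -0.00160861, -0.00061661,
       -0.00081058]), 'joint_torque': array([ 6.56825032e-04, -3.40183747e+01, -3.02424109e+01,  7.18637975e-02,
        3.30903463e-02, -1.64185371e-04]), 'tool_pos': array([ 0.14703741, -0.52941814,  0.20434445]), 'ee_rot': array([-3.13948569e+00, -2.04018604e-04,  2.70806007e-01]), 'wrist_force': array([ 0.34637263, -0.08695677,  0.20023363]), 'wrist_torque': array([-0.03429059,  0.04199205,  0.01333814]), 'width': 0.0937632519013545}
top [0.408 0.18  1.412] [-3.08, -0.02, -1.55]Traceback (most recent call last):
  File "<stdin>", line 7, in <module>
  File "h.py", line 5, in ray
    d=R@np.linalg.solve(K,[uv[0]*512,uv[1]*384,1]); return o+d*(z-o[2])/d[2]
                                                                        ~^^^
IndexError: invalid index to scalar variable.
```

View pics/top0.png

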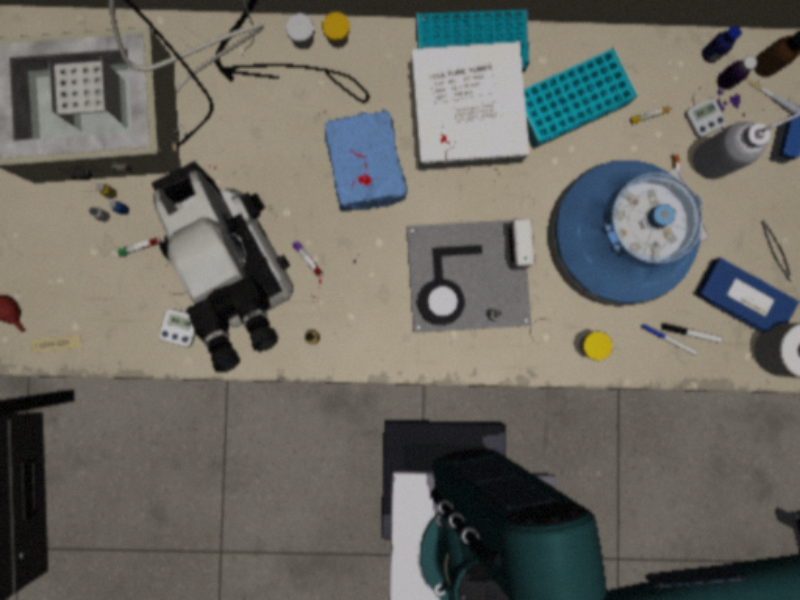

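The top view shows the stage at about (470,275), the carrier with its cup at (440,300) and the slot corner at (437,250). The dock end is near (480,250), the reader at (522,243), the small bottle at (493,314) and the yellow cup at (597,346). The camera rotation is given as rpy, so I'll fix the helper.

```bash
sed -i 's/R=np.array(p\["rotation"\])/R=rot(p["rotation"])/; 2a from scipy.spatial.transform import Rotation as Ro\ndef rot(r): return Ro.from_euler("xyz",r).as_matrix()' h.py
python3 - <<'E'
from h import *
for n in("top","scene"):
    p=snapshot(n); cv2.imwrite(f"pics/{n}1.png",cv2.resize(p["img"],(800,600))); print(n,np.round(p["origin"],3),np.round(p["rotation"],2).tolist())
    for q,z in Z.items():
        r=models.tip_of(q,p)[:2]
        print(q,[(round(a["conf"],2),np.round(np.array(a["centre"])*[800,600]).tolist(),np.round(ray(p,a["centre"],z),4).tolist()) for a in r])
    if n=="top":
        # deck outline by minAreaRect of grey region, deck top z=.016
        im=p["img"]; cv2.imwrite("pics/crop.png",cv2.resize(im[125:225,245:360],None,fx=6,fy=6,interpolation=cv2.INTER_CUBIC))
E
```

```text
top [0.408 0.18  1.412] [-3.08, -0.02, -1.55]
stage [(0.64, [458.0, 276.0], [0.5356, 0.0369, 0.0])]
slot_corner [(0.75, [431.0, 255.0], [0.5731, 0.0924, 0.016])]
slot_end [(0.96, [477.0, 246.0], [0.594, 0.0018, 0.016])]
carrier_mid [(0.81, [441.0, 302.0], [0.4818, 0.072, 0.037]), (0.57, [177.0, 322.0], [0.4317, 0.5747, 0.037])]
cup [(0.53, [438.0, 299.0], [0.4879, 0.0773, 0.023])]
carrier_floor [(0.9, [437.0, 296.0], [0.4934, 0.079, 0.023]), (0.54, [439.0, 297.0], [0.4925, 0.076, 0.023])]
small_bottle [(0.43, [492.0, 316.0], [0.4578, -0.0297, 0.016])]
second_cup [(0.58, [587.0, 348.0], [0.3982, -0.2205, 0.0])]
oil_drop [(0.52, [311.0, 334.0], [0.4157, 0.3237, 0.0])]
timer [(0.64, [180.0, 326.0], [0.4245, 0.5796, 0.0]), (0.41, [438.0, 296.0], [0.4946, 0.0751, 0.0])]
vial_0 [(0.64, [441.0, 297.0], [0.492, 0.0705, 0.008]), (0.58, [307.0, 260.0], [0.5588, 0.3347, 0.008])]
scene [0.064 0.777 0.876] [-2.4, -0.01, -2.47]
stage [(0.74, [447.0, 271.0], [0.5277, 0.0405, 0.0]), (0.36, [458.0, 282.0], [0.4926, 0.0524, 0.0])]
slot_corner [(0.55, [416.0, 262.0], [0.5847, 0.0726, 0.016])]
slot_end [(0.96, [435.0, 246.0], [0.5832, 0.0082, 0.016])]
carrier_mid [(0.66, [459.0, 280.0], [0.4761, 0.0755, 0.037])]
cup [(0.85, [455.0, 281.0], [0.487, 0.0728, 0.023])]
carrier_floor [(0.6, [459.0, 283.0], [0.4779, 0.0721, 0.023])]
small_bottle [(0.65, [492.0, 264.0], [0.4589, -0.0223, 0.016])]
second_cup [(0.85, [559.0, 231.0], [0.4081, -0.2213, 0.0]), (0.25, [450.0, 284.0], [0.5015, 0.0664, -0.0])]
oil_drop [(0.6, [406.0, 388.0], [0.4141, 0.3204, 0.0])]
timer [(0.85, [301.0, 504.0], [0.4092, 0.5823, 0.0])]
vial_0 [(0.45, [337.0, 356.0], [0.5523, 0.3484, 0.008])]
```

View pics/scene1.png

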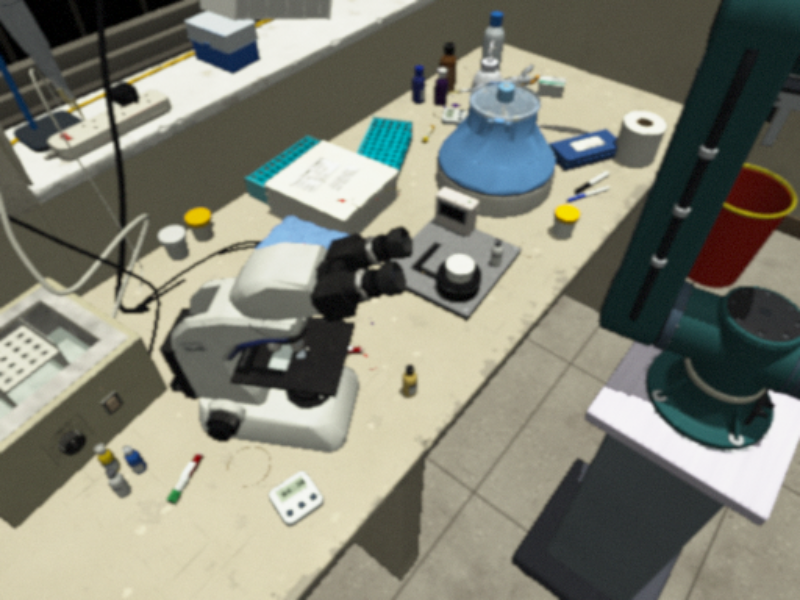

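View pics/crop.png

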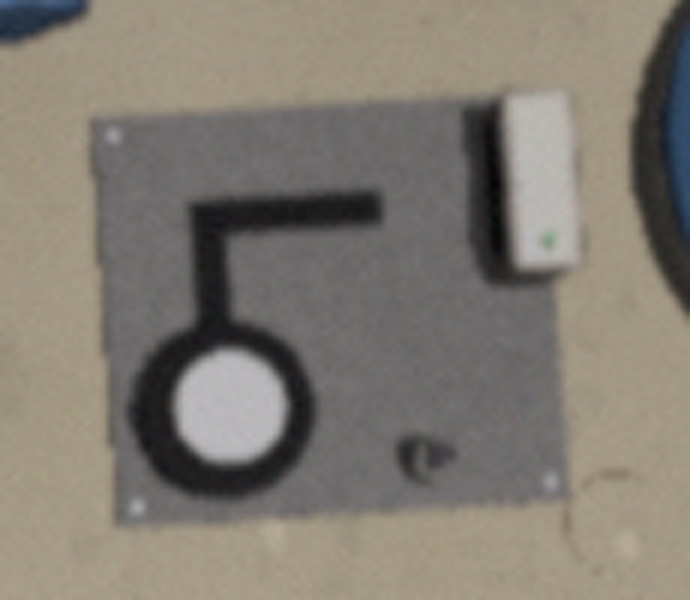

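The scene view shows the carrier at (458,275), its cup on it, the small bottle at (497,250) and the reader at (457,208). The microscope is well to the left. In the crop, the deck corners are at (93,120), (117,523) and (568,498). The slot corner is about (211,217), the slot end (382,207) and the carrier rim is centred at (223,408). Next I'll fit the stage pose.

```bash
python3 - <<'E'
from h import *
p=snapshot("top")
def w(c,z): 
    u=(np.array(c)+.5)/6+[245,125]; return ray(p,u/[512,384],z)[:2]
src=[];dst=[]
for c,s in [((93,120),(.105,.095)),((117,523),(-.105,.095)),((568,498),(-.105,-.135)),((211,217),(.05,.04)),((382,207),(.05,-.049))]:
    src.append(s);dst.append(w(c,.016)); print(s,dst[-1].round(4))
src=np.array(src);dst=np.array(dst)
a=src-src.mean(0);b=dst-dst.mean(0)
th=np.arctan2((a[:,0]*b[:,1]-a[:,1]*b[:,0]).sum(),(a*b).sum())
R=np.array([[np.cos(th),-np.sin(th)],[np.sin(th),np.cos(th)]]);t=dst.mean(0)-R@src.mean(0)
print("yaw",np.degrees(th),"t",t.round(4)); print("res mm",((dst-(src@R.T+t))*1e3).round(1).tolist())
for n,s in dict(start=(-.05,.04),corner=(.05,.04),end=(.05,-.04)).items(): print(n,(R@s+t).round(4))
print("rim",w((223,408),.057)," lid",w((231,406),.082),"bottle top",w((418,457),.082))
E
```

```text
(0.105, 0.095) [0.6287 0.1398]
(-0.105, 0.095) [0.4237 0.1235]
(-0.105, -0.135) [ 0.4412 -0.1051]
(0.05, 0.04) [0.5803 0.0787]
(0.05, -0.049) [ 0.5875 -0.0086]
yaw 4.562529538643672 t [0.534  0.0366]
res mm [[-2.4, 0.2], [1.9, 0.6], [1.1, 1.2], [-0.3, -1.7], [-0.2, -0.2]]
start [0.481  0.0725]
corner [0.5807 0.0804]
end [0.587  0.0007]
rim [0.48083725 0.07404293]  lid [0.48054283 0.07213569] bottle top [ 0.45786881 -0.01876165]
```

>>> {"method": "arm_command", "body": {
  "commands": "0 0 0 0 0 10.7 0; 20 -40 0 0 0 0.3 0; 25 -50 0 0 0 0 0; 25 -50 0 0 0 0 0; 25 -50 0 0 0 0 0; 25 -50 0 0 0 0 0; 25 -50 0 0 0 0 0; 25 -50 0 0 0 0 0; 25 -50 0 0 0 0 0; 25 -50 0 0 0 0 0; 20 -30 0 0 0 0 0; 0 0 0 0 0 0 0"
}}

```text
time: 2.85
tool_pos: [0.3583, -0.03, 0.2066]
ee_rot: [3.139, -0.009, 0.07]
wrist_force: [-0.2, 0.1, 0.4]
width: 0.0007
```

```bash
cat >> h.py <<'E'
TH=np.radians(4.5625);T=np.array([.534,.0366])
def st():
    o=robot.get_obs();d=o["tool_pos"][:2]-T;c,s=np.cos(TH),np.sin(TH)
    r=np.degrees(o["ee_rot"]); print("t",round(o["time"],2),"stage mm",np.round([1e3*(c*d[0]+s*d[1]),1e3*(-s*d[0]+c*d[1]),1e3*o["tool_pos"][2]],1),"rpy",r.round(1),"F",np.round(o["wrist_force"],1),"w",round(o["width"],4))
E
python3 -c "
from h import *
st()"
```

```text
t 2.85 stage mm [-180.4  -52.4  206.6] rpy [179.8  -0.5   4. ] F [-0.2  0.1  0.4] w 0.0007
```

>>> {"method": "arm_command", "body": {
  "commands": "25 -46 0 0 0 -0.6 0; 25 -46 0 0 0 0 0; 3 0 0 0 0 0 0; 0 0 50 0 0 0 0; 0 0 50 0 0 0 0; 0 0 40 0 0 0 0; 0 0 15 0 0 0 0; 0 0 0 0 0 0 0"
}}

```text
time: 3.85
tool_pos: [0.4087, 0.055, 0.051]
ee_rot: [3.13, -0.015, 0.066]
wrist_force: [0.0, -0.5, -0.1]
width: 0.0006
```

```bash
python3 -c "
from h import *
st()
p=snapshot('top'); cv2.imwrite('pics/c2.png',cv2.resize(p['img'][125:240,245:360],None,fx=5,fy=5,interpolation=cv2.INTER_CUBIC))
p=snapshot('scene'); cv2.imwrite('pics/s2.png',cv2.resize(p['img'][110:240,220:370],None,fx=5,fy=4.5,interpolation=cv2.INTER_CUBIC))"
```

```text
t 3.85 stage mm [-123.5   28.4   51. ] rpy [179.3  -0.8   3.8] F [ 0.  -0.5 -0.1] w 0.0006
```

View pics/s2.png

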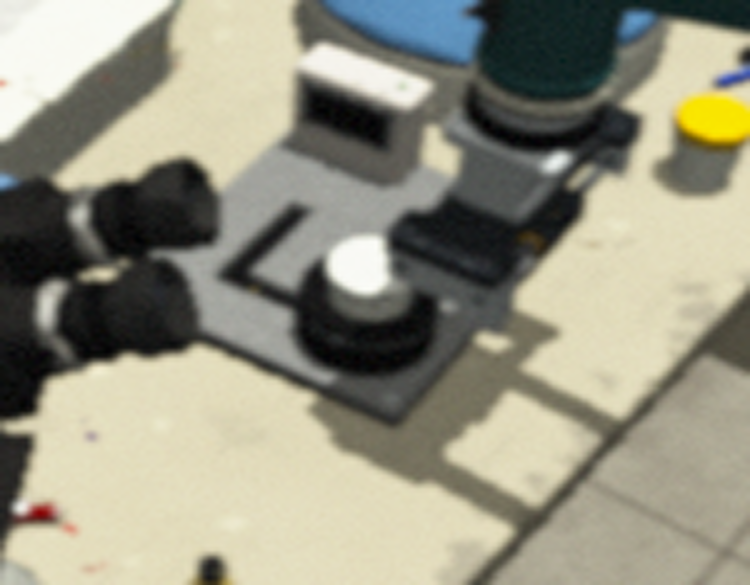

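The crop shows the shut fingertips at about (495,315), just in front of the carrier near the deck edge. The gripper body is above the lid. Next: centre, lower and push slowly.

>>> {"method": "arm_command", "body": {
  "commands": "0 -12 15 0 0 -0.8 0; 0 0 2 0 0 0 0; 10 0 0 0 0 0 0; 6 0 0 0 0 0 0; 6 0 0 0 0 0 0; 6 0 0 0 0 0 0; 0 0 0 0 0 0 0"
}}

```text
time: 4.82
tool_pos: [0.4421, 0.071, 0.0386]
ee_rot: [3.129, -0.024, 0.083]
wrist_force: [0.1, 0.6, 0.4]
width: 0.0002
```

```bash
python3 -c "
from h import *
st()"
```

```text
t 4.83 stage mm [-88.9  41.6  38.6] rpy [179.3  -1.4   4.8] F [0.1 0.6 0.4] w 0.0002
```

>>> {"method": "arm_command", "body": {
  "commands": "5 0 0 0.7 -1.4 0 0; 5 0 0 0 0 0 0; 5 0 0 0 0 0 0; 5 0 0 0 0 0 0"
}}

```text
time: 5.32
tool_pos: [0.4626, 0.0728, 0.0387]
ee_rot: [-3.14, 0.004, 0.083]
wrist_force: [-2.8, 0.6, 0.8]
width: 0.0004
```

```bash
python3 -c "
from h import *
st()
p=snapshot('scene'); cv2.imwrite('pics/s3.png',cv2.resize(p['img'][110:240,220:370],None,fx=5,fy=4.5,interpolation=cv2.INTER_CUBIC))
for q in('carrier_mid','cup'):
  for a in models.tip_of(q,p)[:2]: print(q,a['conf'],ray(p,a['centre'],Z[q]))"
```

```text
t 5.33 stage mm [-68.3  41.8  38.7] rpy [-179.9    0.2    4.7] F [-2.8  0.6  0.8] w 0.0004
carrier_mid 0.8 [0.50532452 0.07324305 0.037     ]
cup 0.5 [0.51510463 0.08288329 0.023     ]
```

View pics/s3.png

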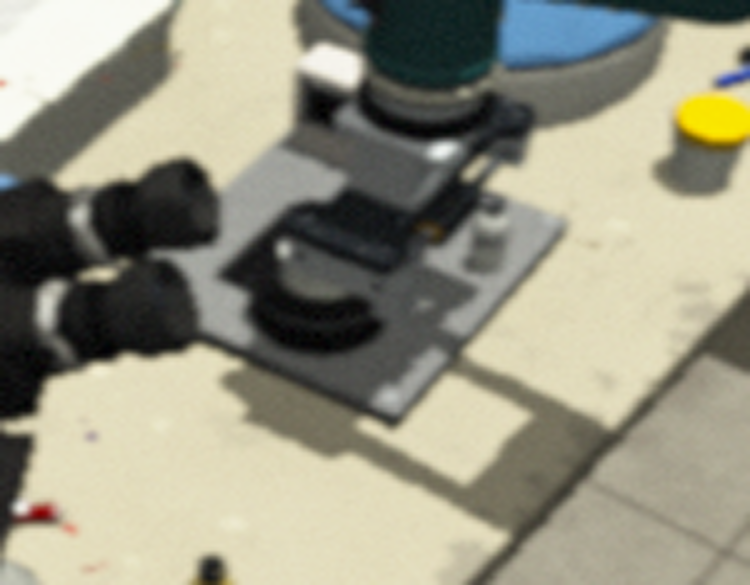

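The carrier has moved about 35 mm and is now at (315,310) in the crop. The small bottle at (488,235) stands clear. Push force is 2.8 N, as expected.

>>> {"method": "arm_command", "body": {
  "commands": "5 0 0 0 0 0 0; 5 0 0 0 0 0 0; 5 0 0 0 0 0 0; 5 0 0 0 0 0 0; 5 0 0 0 0 0 0; 5 0 0 0 0 0 0; 5 0 0 0 0 0 0; 5 0 0 0 0 0 0; 5 0 0 0 0 0 0; 5 0 0 0 0 0 0; 4 0 0 0 0 0 0"
}}

```text
time: 6.85
tool_pos: [0.5199, 0.0775, 0.0388]
ee_rot: [-3.14, 0.003, 0.083]
wrist_force: [-2.1, 0.3, 0.9]
width: 0.0011
```

```bash
python3 -c "
from h import *
st()"
```

```text
t 6.85 stage mm [-10.8  41.9  38.8] rpy [-179.9    0.2    4.7] F [-2.1  0.3  0.9] w 0.0011
```

>>> {"method": "arm_command", "body": {
  "commands": "2 0 0 0 0 0 0; 2 0 0 0 0 0 0; 2 0 0 0 0 0 0; 2 0 0 0 0 0 0"
}}

```text
time: 7.35
tool_pos: [0.5285, 0.0783, 0.0388]
ee_rot: [-3.14, 0.003, 0.083]
wrist_force: [-1.6, -1.0, 1.0]
width: 0.0003
```

>>> {"method": "arm_command", "body": {
  "commands": "1.5 0 0 0 0 0 0; 1.5 0 0 0 0 0 0"
}}

```text
time: 7.6
tool_pos: [0.5312, 0.0785, 0.0387]
ee_rot: [-3.14, 0.005, 0.083]
wrist_force: [-5.4, -0.4, 2.8]
width: 0.0003
```

>>> {"method": "arm_command", "body": {
  "commands": "1.5 0 0 0 0 0 0; 1.5 0 0 0 0 0 0"
}}

```text
time: 7.85
tool_pos: [0.5311, 0.0785, 0.0388]
ee_rot: [-3.141, 0.012, 0.083]
wrist_force: [-6.7, -0.4, 4.2]
width: 0.0005
```

Hard stop reached: x stalls and the force rises, and the TCP is where the geometry predicts. Now I'll back off and go round to the left side.

>>> {"method": "arm_command", "body": {
  "commands": "-10 0 0 0 0 0 0; -20 0 0 0 0 0 0; 0 -30 0 0 0 0 0; 0 -30 0 0 0 0 0; 0 -25 0 0 0 0 0; 0 0 0 0 0 0 0; 25 0 0 0 0 0 0; 25 0 0 0 0 0 0; 25 0 0 0 0 0 0; 0 0 0 0 0 0 0"
}}

```text
time: 9.1
tool_pos: [0.5725, 0.1644, 0.0392]
ee_rot: [3.14, -0.001, 0.08]
wrist_force: [-0.6, 1.0, 0.0]
width: 0.0003
```

```bash
python3 -c "
from h import *
st()
p=snapshot('top'); cv2.imwrite('pics/c4.png',cv2.resize(p['img'][110:240,215:360],None,fx=5,fy=4.5,interpolation=cv2.INTER_CUBIC))
p=snapshot('scene'); cv2.imwrite('pics/s4.png',cv2.resize(p['img'][110:240,220:370],None,fx=5,fy=4.5,interpolation=cv2.INTER_CUBIC))"
```

```text
t 9.1 stage mm [ 48.6 124.3  39.2] rpy [ 1.799e+02 -1.000e-01  4.600e+00] F [-0.6  1.   0. ] w 0.0003
```

View pics/s4.png

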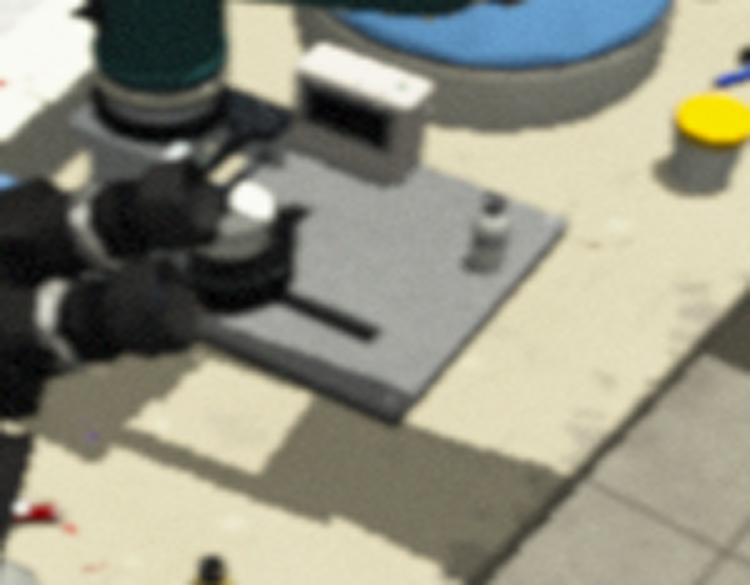

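View pics/c4.png

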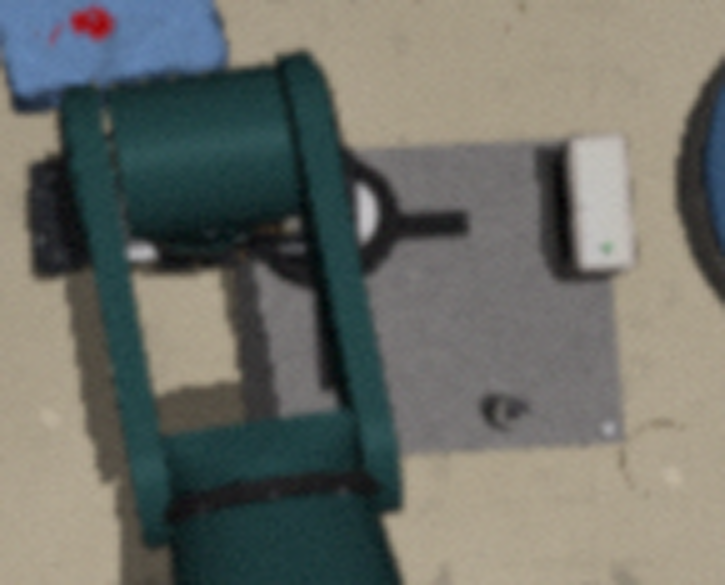

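Both crops show the carrier in the corner of the slot, at about (350,215) in the top crop with the second leg free ahead of it. The fingers are to its left, and the small bottle and reader haven't moved. Now the sideways push.

>>> {"method": "arm_command", "body": {
  "commands": "2 10 0 0 0 0 0; 0 5 0 0 0 0 0; 0 5 0 0 0 0 0; 0 5 0 0 0 0 0; 0 5 0 0 0 0 0; 0 5 0 0 0 0 0; 0 5 0 0 0 0 0; 0 5 0 0 0 0 0; 0 5 0 0 0 0 0"
}}

```text
time: 10.32
tool_pos: [0.575, 0.1128, 0.0393]
ee_rot: [-3.141, 0.001, 0.082]
wrist_force: [-0.2, 2.5, 0.3]
width: 0.0003
```

```bash
python3 -c "
from h import *
st()"
```

```text
t 10.32 stage mm [46.9 72.7 39.3] rpy [-180.     0.     4.7] F [-0.2  2.5  0.3] w 0.0003
```

>>> {"method": "arm_command", "body": {
  "commands": "1 5 0 0 0 0 0; 1 5 0 0 0 0 0; 1 5 0 0 0 0 0; 0 5 0 0 0 0 0; 0 5 0 0 0 0 0; 0 5 0 0 0 0 0; 0 5 0 0 0 0 0; 0 5 0 0 0 0 0; 0 4 0 0 0 0 0; 0 3 0 0 0 0 0"
}}

```text
time: 11.58
tool_pos: [0.5811, 0.0625, 0.0389]
ee_rot: [-3.141, 0.004, 0.081]
wrist_force: [-1.2, 1.3, -0.9]
width: 0.0008
```

>>> {"method": "arm_command", "body": {
  "commands": "0 2 0 0 0 0 0; 0 2 0 0 0 0 0"
}}

```text
time: 11.82
tool_pos: [0.5814, 0.0582, 0.0389]
ee_rot: [-3.141, 0.004, 0.081]
wrist_force: [-0.4, 0.8, 0.4]
width: 0.0006
```

```bash
python3 -c "
from h import *
st()"
```

```text
t 11.82 stage mm [49.  17.8 38.9] rpy [-180.     0.2    4.6] F [-0.4  0.8  0.4] w 0.0006
```

>>> {"method": "arm_command", "body": {
  "commands": "0 1.5 0 0 0 0 0; 0 1.5 0 0 0 0 0"
}}

```text
time: 12.08
tool_pos: [0.5816, 0.0565, 0.0389]
ee_rot: [-3.138, 0.004, 0.081]
wrist_force: [-0.9, 5.9, 1.8]
width: 0.0007
```

>>> {"method": "arm_command", "body": {
  "commands": "0 1.5 0 0 0 0 0; 0 1.5 0 0 0 0 0"
}}

```text
time: 12.32
tool_pos: [0.5816, 0.0566, 0.039]
ee_rot: [-3.132, 0.003, 0.082]
wrist_force: [-2.1, 4.9, 0.5]
width: 0.0005
```

>>> {"method": "arm_command", "body": {
  "commands": "0 1.5 0 0 0 0 0; 0 1.5 0 0 0 0 0"
}}

```text
time: 12.58
tool_pos: [0.5816, 0.0567, 0.0391]
ee_rot: [-3.127, 0.003, 0.084]
wrist_force: [-0.3, 5.3, 0.6]
width: 0.0003
```

It stalls at the dock end, at y ≈ 16 mm in the stage frame as predicted. Now I'll withdraw left, then up, then back.

>>> {"method": "arm_command", "body": {
  "commands": "0 -10 0 0 0 0 0; 0 -25 0 0 0 0 0; 0 -35 0 0 0 0 0; 0 0 -40 0 0 0 0; 0 0 -50 0 0 0 0; 0 0 -50 0 0 0 0; 0 0 -30 0 0 0 0; -50 0 0 0 0 0 0; -50 0 0 0 0 0 0; -50 0 0 0 0 0 0; -50 0 0 0 0 0 0; 0 0 0 0 0 0 0"
}}

```text
time: 14.08
tool_pos: [0.3755, 0.107, 0.2154]
ee_rot: [3.139, -0.008, 0.081]
wrist_force: [1.0, 0.2, -0.1]
width: 0.0007
```

```bash
python3 - <<'E'
from h import *
st()
p=snapshot('top'); cv2.imwrite('pics/c5.png',cv2.resize(p['img'][125:225,245:360],None,fx=6,fy=6,interpolation=cv2.INTER_CUBIC))
c,s=np.cos(TH),np.sin(TH);R=np.array([[c,-s],[s,c]])
for n in('top','scene'):
  p=snapshot(n)
  for q in('carrier_mid','cup','small_bottle','second_cup','oil_drop','timer','vial_0'):
    for a in models.tip_of(q,p)[:1]:
      P=ray(p,a['centre'],Z[q])[:2]; print(n,q,round(a['conf'],2),P.round(3),'stage',(R.T@(P-T)).round(3))
cv2.imwrite('pics/s5.png',cv2.resize(p['img'][110:240,220:370],None,fx=5,fy=4.5,interpolation=cv2.INTER_CUBIC))
E
```

```text
t 14.07 stage mm [-152.4   82.8  215.4] rpy [179.9  -0.4   4.7] F [ 1.   0.2 -0.1] w 0.0007
top carrier_mid 0.85 [0.595 0.   ] stage [ 0.058 -0.041]
top cup 0.57 [ 0.594 -0.001] stage [ 0.057 -0.042]
top small_bottle 0.43 [ 0.46  -0.035] stage [-0.079 -0.065]
top second_cup 0.72 [ 0.395 -0.217] stage [-0.158 -0.242]
top oil_drop 0.48 [0.416 0.321] stage [-0.095  0.293]
top timer 0.6 [0.429 0.58 ] stage [-0.062  0.55 ]
top vial_0 0.63 [0.533 0.045] stage [-0.     0.009]
scene carrier_mid 0.69 [ 0.582 -0.002] stage [ 0.045 -0.043]
scene cup 0.54 [0.592 0.017] stage [ 0.057 -0.024]
scene small_bottle 0.58 [ 0.453 -0.02 ] stage [-0.086 -0.05 ]
scene second_cup 0.79 [ 0.426 -0.224] stage [-0.129 -0.251]
scene oil_drop 0.63 [0.409 0.325] stage [-0.101  0.297]
scene timer 0.59 [0.415 0.583] stage [-0.075  0.554]
scene vial_0 0.45 [0.557 0.338] stage [0.047 0.299]
```

View pics/c5.png

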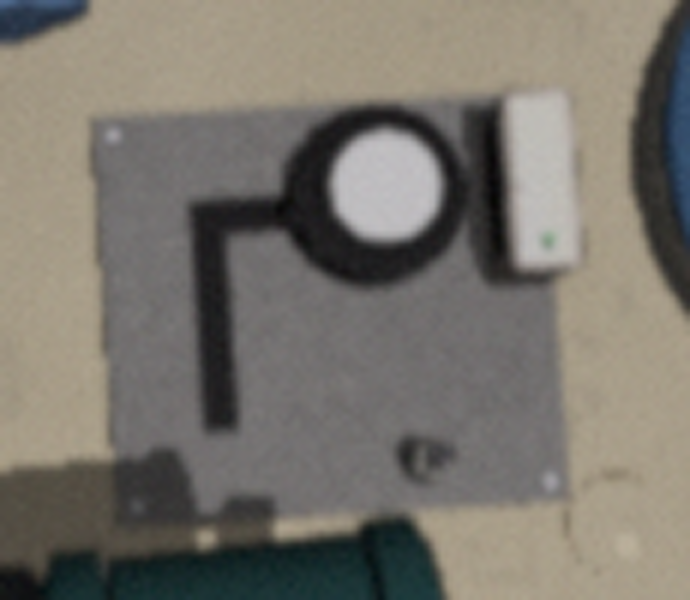

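View pics/s5.png

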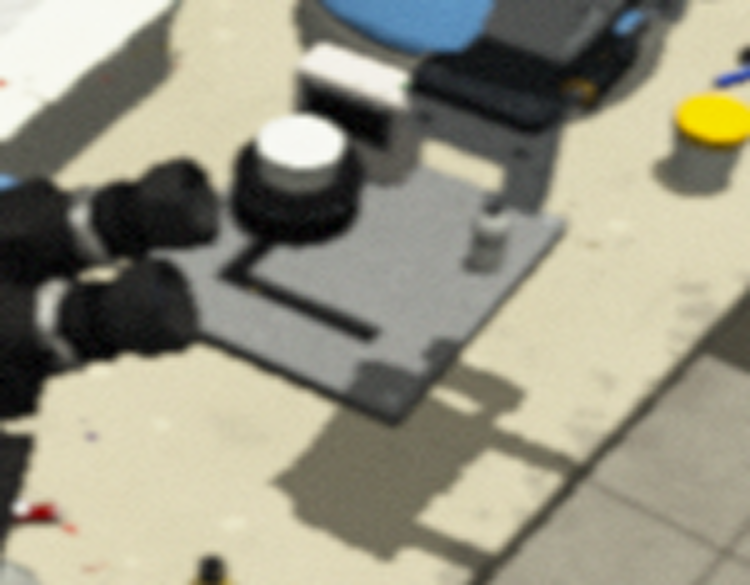

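The carrier stands at the dock in front of the reader window, with the rim centred at (374,195) in the top crop and the cup upright. The bottle is still at (423,460) and the arm is clear. I'll do a quick numeric check of the rim before handing in.

```bash
python3 - <<'E'
from h import *
p=snapshot('top');c,s=np.cos(TH),np.sin(TH);R=np.array([[c,-s],[s,c]])
for n,q,z in(("rim",(374,195),.057),("lid",(386,185),.082)):
    u=(np.array(q)+.5)/6+[245,125]; print(n,(1e3*(R.T@(ray(p,u/[512,384],z)[:2]-T))).round(1))
st(); print(robot.close_job())
E
```

```text
rim [ 51.1 -39.8]
lid [ 52.6 -42.4]
t 14.97 stage mm [-150.5   82.9  214.8] rpy [179.9  -0.3   4.6] F [-0.4  0.4  0.1] w 0.0006
the job is handed in; nothing more can be done
None
```

The carrier is docked in front of the reader, and I have handed the job in at about 15 s. I pushed its outside wall with shut fingertips, first along the slot to the corner stop, then sideways to the dock stop. Then I backed off and retreated toward the robot.

**Last checks:**
- **Docking:** the rim centre measured (51, -40) mm in the stage frame, against the nominal (50, -40). The sideways push stalled against the dock end at about 6 N.
- **Cup:** it stands upright in the well, with its lid at (53, -42) mm. That offset from the rim is about its play.
- **Forces:** the highest force printed during the pushes was about 8 N. I only read it between moves, not continuously.
- **Clear of everything:** the arm is about 0.21 m up in front of the stage, with force readings near zero.
- **Small bottle and second cup:** both look unmoved in the pictures.
- **Oil bottle and timer:** network positions agree with the first ones to within about 7 mm.

**Disagreements:** the networks were 1–3 cm off or swapped objects on some points. They put the second cup about 18 mm away in the scene view and, in the top view, the vial on the stage. I relied on the picture, the stage fit and the force stalls instead. The vial was only checked by the network in the scene view, which was within about 1 cm of the first.

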